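# Lift a control board onto a cleared test plate

## Robot

A 6-joint arm with a two-finger parallel gripper is mounted at the origin on the work surface. World frame = base frame: x ahead of the robot, y to its left, z up, the work surface at z = 0. Lengths are in m, angles in rad, forces in N, time in s.
With the tool pointing down it reaches from about 0.275 to 0.825 m from the base axis. Payload 4.9 kg.
Tool frame: the origin (TCP) lies midway between the tips of the shut fingers; the grasp point (between the pads) lies 19 mm behind it (grip_point_offset is the distance from the TCP to the grasp point, in m); z points along the fingers, y is the line along which they close (so a half turn about z gives the same grasp; the last joint's range is limited). The gripper opens to 85 mm and grips with 20 to 120 N. Pads are 22 mm wide; open, the fingers measure 114 mm over their backs; the gripper's body (76 mm by 85 mm) begins 54 mm behind the grasp point. The pads swing forward as they close: fully open they stand 13 mm farther back than shut.
Start: joints at [-1.253, 0.326, -0.193, 1.052, 0, 1.437], TCP at [0.24, -0.495, 0.231] pointing down, gripper open.
Joint ranges: [-2.65, 2.65], [-0.97, 1.79], [-1.3, 1.35], [-1.93, 2.1], [-1.47, 1.37], [-3.14, 3.14]. Speed limits (rad/s): [2.57, 2.57, 3.14, 3.14, 3.14, 3.14].

## Interface

Orientations are given as a rotation vector (axis times angle).
In Python, from cell import * gives the robot as it stands. Calls block until the motion is done:
- movep(position, orientation): joint-space move of the TCP to a pose.
- move_l(position, velocity=0.15, rot=None, until_force=None): straight line of the TCP; rot=None keeps the orientation; velocity is the mean speed in m/s. With until_force (N) it stops when the force on the tool has changed by that much, and returns True; else False.
- set_joints(angles): joint-space move.
- let_go() and grab(newtons=None): open the fingers fully, or close them until they stop; newtons is the grip in N (None keeps the last).
- sleep(seconds).
- ik(position, orientation): joint angles nearest the present ones, or None.
- get_state(): the state.
- grab_frame(name): name is "scene" or "top" or "wrist"; returns a dict with "img" (420x560x3 uint8, red, green, blue), "fx", "fy", "cx", "cy" (pixels), "cam_to_world" (4x4, takes a point from camera to world coordinates); the wrist camera has in their place "T_tool_cam" (4x4, takes a point from camera to tool coordinates, whose origin is the TCP and whose axes are the flange's). Camera axes: x right, y down, z forward; pixel columns grow to the right and rows downward; lengths in m; the calibration is good to about 2 mm. A picture is of the moment at which its call begins: read the wrist's pose just before it. There is no depth.
A pose or a line that the arm cannot do raises MotionError and nothing moves.
- sign_off(): hands the job in; it is judged then, once.
Trained networks look in the newest picture that a camera, given by its name, has taken for a name from the list of things; names that differ only in an ending like _2 or _b are one class to them, and where a whole thing is asked for, a point or a joint stands for the part that bears it (a point fixed in the world has none). Each returns a list of dicts, best first, with "score" (0 to 1); they miss things now and then, are a little off and sometimes report something else, mostly with a low value. They report only what shows in the picture. A call takes as long as a camera call. They do not tell look-alikes from the thing itself.
- spot_in(camera, name): "centre" ([column, row] in pixels, amid what is visible of it).
- silhouettes(camera, name): "mask" (420x560 bool, what is visible of it) and "centre" ([column, row] in pixels, amid what is visible of it).
- tip_of(camera, name): "centre" ([column, row] in pixels: a listed point, or the origin of a listed thing).
The state is a dict: "clock": time; "q": joint angles; "joint_velocities": joint speeds; "tau": joint torques, N m; "position": TCP position; "eef_rot": TCP orientation; "contact_force": force on the tool from outside, world axes, zero at the start; "wrist_torque": the same for the moment, N m; "finger_gap": opening from 0.0 (shut) to 1.0 (fully open); "grasp_force": force on a finger pad.
Only numpy, scipy, OpenCV 4.12 (cv2) and the standard library are available. Lean on these libraries where they do the work, as an engineer would, in place of code of your own. Each camera call takes 0.05 s, during which the arm holds its last target. There are 200 camera calls.

## Task

The test station's plate must be clean before the next board is tested: using the front edge of the lifter's blade, push the three loose offcuts off the back of the white plate into the trough behind it. Then slide the lifter's blade under the control board between its feet, lift it off the bench, keep it level, and set it down gently on the plate, centred and square with it, on all four feet. Draw the blade out and lay the lifter flat on the bench; never touch the board or the offcuts with the gripper, and leave everything else where it is.

Things in the scene. Friction and masses are not known exactly. Their poses are not given: they have to be found in the camera images.
- station: Fixed test station: white plate 160 (x) x 200 (y) mm, flat top 30 mm above the bench; origin at bench level under the plate's centre. Along its back (+x) edge an open steel catch trough, x 80..156 mm, 192 mm wide inside, floor 4 mm and walls 22 mm above the bench. Its open front (-x) faces the robot, turned up to 15 degrees. It may be on the left or the right.
- board: Control board: aluminium carrier 110 (x) x 160 (y) x 4 mm on four feet 12 mm high, 12 mm across, axes at x +-47, y +-70 mm; so the gap beneath is 12 mm high and 128 mm wide, entered from the front (-x, facing the robot within 15 degrees). Green circuit on top, tallest parts 38 mm above the soles, in the far half. Origin: centre, at the soles. About 0.35 kg.
- lifter: Lifter (spatula): flat steel blade 145 (x) x 100 (y) x 3 mm, a neck 24 x 22 mm up to a wooden grip block 70 (x) x 24 (y) x 36 mm, its top 82 mm above the blade's underside. Origin: blade's underside, under the grip's centre; +x points to the free front edge at x = 115 mm; back edge at x = -30, neck's front face at x = 12 mm. About 0.3 kg.
- lifter_grip (a point): Middle of the lifter's grip block, 66 mm above the blade's underside; to be taken from above across its 24 mm width (y).
- lifter_edge (a point): Middle of the lifter's front edge, at the blade's underside.
- offcut1: Loose grey plastic offcut 34 x 20 x 10 mm lying on the station's plate; origin at its centre.
- offcut2: Loose grey plastic offcut 34 x 20 x 10 mm lying on the station's plate; origin at its centre.
- offcut3: Loose grey plastic offcut 34 x 20 x 10 mm lying on the station's plate; origin at its centre.
- housing: Bystander, leave alone. White round camera housing 64 mm across, 72 mm tall, standing beyond the lifter in the middle of the bench. Origin: centre of its underside.
- housing_b: Bystander, leave alone. Another such housing, to the left. Origin: centre of its underside.
- housing_c: Bystander, leave alone. Another such housing, to the right. Origin: centre of its underside.
- screwdriver: Bystander, leave alone. Screwdriver 190 mm long lying across in front of the robot's base. Origin: middle of its length.
- tape_roll: Bystander, leave alone. Roll of clear tape 90 mm across, 24 mm high, on the right. Origin: centre of its underside.
- parts_tray: Bystander, leave alone. Black parts tray 140 x 100 x 35 mm on the left. Origin: centre of its underside.
Mind the look-alikes: they are no part of the job. There is more than one size of the lifter; the job needs the smallest.

How it is judged:
On the way, in this order (a step that is already met when the one before it is completed fails the run):
1. all three offcuts have been pushed into the trough (x of offcut1 in the frame of station between 0.08 and 0.158 m and y of offcut1 in the frame of station between -0.1 and 0.1 m and height (world z) of each of offcut1, offcut2, offcut3 below 0.028 m and x of offcut2 in the frame of station between 0.08 and 0.158 m and y of offcut2 in the frame of station between -0.1 and 0.1 m and x of offcut3 in the frame of station between 0.08 and 0.158 m and y of offcut3 in the frame of station between -0.1 and 0.1 m), for 0.2 s.
2. the board is lifted clear of the bench, lying on the lifter's blade (height (world z) of board above 0.04 m and contact force between lifter and board above 0.8 N and contact force between board and station below 0.05 N), for 0.2 s.
At the end, for the whole second after the job is handed in: All three offcuts lie in the trough behind the plate; the board stands at rest on the plate on all four feet, its centre within 15 mm of the plate's centre and square with it within 8 degrees; the lifter lies flat and still on the bench, touching neither board nor station (all of step 1 and horizontal distance between board and station below 0.015 m and angle between the x axis of board and the x axis of station, either way round below 0.14 rad and z of board in the frame of station between 0.026 and 0.034 m and angle between board's own z axis and vertical below 0.04 rad and linear speed of each of board, lifter below 0.01 m/s and height (world z) of lifter below 0.008 m and angle between lifter's own z axis and vertical below 0.06 rad and contact force between lifter and board below 0.05 N and contact force between lifter and station below 0.05 N).
It fails at once if the gripper or arm touches the board (contact force between any of the fingers, the arm and board above 0.3 N).
It fails at once if the gripper or arm touches an offcut (contact force between any of the fingers, the arm and offcut1 above 0.3 N or contact force between any of the fingers, the arm and offcut2 above 0.3 N or contact force between any of the fingers, the arm and offcut3 above 0.3 N).
It fails at once if the board is tilted by more than 17 degrees (angle between board's own z axis and vertical above 0.3 rad).
It fails at once if the board is set down or knocked hard (over 30 N) on the station (contact force between board and station above 30 N).
It fails at once if a bystander is moved by more than 25 mm (distance of any of housing, housing_b, housing_c, screwdriver, tape_roll, parts_tray from where it was at the start of the episode above 0.025 m).
It also fails if it takes over 67 s, if anything falls off the work surface, if the arm or the gripper's body presses on something with over 40 N, if the wrist force passes 120 N, or if a joint passes its speed limit or range.

## Working session

There is one attempt and no reset: what is moved stays moved. The work goes in short steps, each a Python script; the robot and the scene stay as the last script left them, time stands still between calls to the robot, and variables do not carry over. Pictures are saved under pics/ and viewed, at most 10 in all, crops included, and the job is handed in when it is done.

```bash
mkdir -p pics; ls; python3 - <<'E'
from cell import *
import cv2,numpy as np
s=get_state();print(s['clock'],s['position'],s['eef_rot'],s['contact_force'])
for n in ['top','scene']:
    f=grab_frame(n);cv2.imwrite(f'pics/{n}0.png',cv2.cvtColor(f['img'],cv2.COLOR_RGB2BGR))
    print(n,f['fx'],f['cx'],f['cy'],np.round(f['cam_to_world'],3).tolist())
    for t in ['station','board','lifter','offcut1','lifter_edge','lifter_grip','housing']:
        print(t,[(round(d['score'],2),np.round(d['centre']).tolist()) for d in tip_of(n,t)], [(round(d['score'],2),np.round(d['centre']).tolist(),int(d['mask'].sum())) for d in silhouettes(n,t)])
E
```

```text
pics
0.0 [ 0.23994357 -0.49424252  0.23049184] [-3.06005955e+00 -7.03234232e-01  2.60879167e-04] [-0.56897572  0.74890031 -0.40134085]
top 419.0821758203286 280.38318640867715 204.90725313100475 [[-0.009, -0.998, 0.058, 0.392], [-1.0, 0.01, 0.005, 0.015], [-0.005, -0.058, -0.998, 1.275], [0.0, 0.0, 0.0, 1.0]]
station [(0.69, [386.0, 153.0])] [(0.76, [386.0, 139.0], 5238)]
board [(0.74, [210.0, 161.0])] [(0.83, [208.0, 158.0], 1880)]
lifter [(0.91, [404.0, 315.0]), (0.67, [194.0, 271.0]), (0.64, [279.0, 211.0])] [(0.96, [185.0, 288.0], 2998), (0.6, [279.0, 194.0], 1543)]
offcut1 [(0.66, [377.0, 151.0]), (0.57, [286.0, 177.0]), (0.46, [395.0, 138.0]), (0.39, [388.0, 168.0])] [(0.58, [278.0, 195.0], 1485), (0.41, [397.0, 137.0], 70)]
lifter_edge [(0.79, [407.0, 262.0]), (0.76, [284.0, 177.0]), (0.72, [173.0, 317.0])] [(0.81, [281.0, 200.0], 1560), (0.74, [182.0, 291.0], 2996)]
lifter_grip [(0.79, [183.0, 272.0]), (0.59, [278.0, 210.0]), (0.56, [411.0, 323.0]), (0.17, [284.0, 177.0])] [(0.71, [408.0, 290.0], 2406), (0.65, [278.0, 201.0], 1572), (0.65, [181.0, 285.0], 3050)]
housing [(0.9
[... 692 characters left out ...]
.55, [195.0, 295.0]), (0.42, [195.0, 268.0])] [(0.49, [207.0, 280.0], 53), (0.45, [195.0, 270.0], 68), (0.42, [282.0, 228.0], 1140)]
lifter_edge [(0.88, [326.0, 149.0]), (0.68, [156.0, 221.0]), (0.67, [288.0, 248.0]), (0.46, [203.0, 289.0])] [(0.94, [281.0, 230.0], 1092), (0.75, [152.0, 198.0], 1747), (0.69, [328.0, 163.0], 1345)]
lifter_grip [(0.82, [278.0, 207.0]), (0.77, [331.0, 148.0]), (0.73, [145.0, 170.0])] [(0.82, [148.0, 198.0], 1804), (0.74, [330.0, 159.0], 1267), (0.56, [281.0, 230.0], 1149)]
housing [(0.91, [121.0, 293.0]), (0.71, [307.0, 292.0]), (0.68, [410.0, 185.0]), (0.55, [278.0, 207.0])] [(0.74, [410.0, 179.0], 386), (0.64, [310.0, 287.0], 579), (0.6, [119.0, 286.0], 555)]
```

```bash
python3 - <<'E'
import cv2
a=cv2.imread('pics/top0.png');cv2.imwrite('pics/top0c.png',cv2.resize(a,(800,600),interpolation=cv2.INTER_CUBIC))
E
```

```text
(no output)
```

View pics/top0c.png

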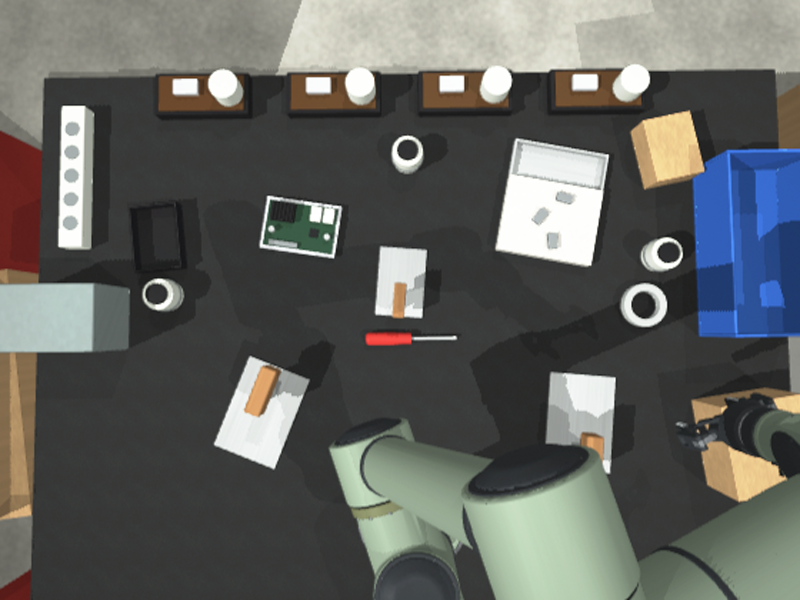

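The top view shows the small lifter in the middle (scaled px ~400,283, blade about 108x150 mm, so the smallest). The board is on the left (300,226). The station is on the right (552,203) with three offcuts, and its trough is behind it. Next I'll fit the poses and refine them with the wrist camera.

```bash
cat > h.py <<'E'
from cell import *
import cv2,numpy as np
from scipy.spatial.transform import Rotation as R
def down(psi): return (R.from_euler('z',psi)*R.from_euler('x',np.pi)).as_rotvec()
def ray(f,px,z,T=None):
    T=f['cam_to_world'] if T is None else T
    px=np.atleast_2d(np.asarray(px,float))
    d=np.c_[(px[:,0]-f['cx'])/f['fx'],(px[:,1]-f['cy'])/f['fy'],np.ones(len(px))]@T[:3,:3].T
    o=T[:3,3]; return (o+d*((z-o[2])/d[:,2])[:,None])[:,:2]
def wrist(name=None):
    s=get_state();f=grab_frame('wrist')
    T=np.eye(4);T[:3,:3]=R.from_rotvec(s['eef_rot']).as_matrix();T[:3,3]=s['position']
    f['T']=T@f['T_tool_cam']
    if name: cv2.imwrite(f'pics/{name}.png',cv2.cvtColor(f['img'],cv2.COLOR_RGB2BGR))
    np.savez(f'pics/{name}.npz',**{k:f[k] for k in('img','fx','fy','cx','cy','T')})
    return f
def rect(f,mask,z,T=None):
    c=max(cv2.findContours(mask.astype(np.uint8),cv2.RETR_EXTERNAL,cv2.CHAIN_APPROX_NONE)[0],key=cv2.contourArea)
    p=ray(f,c[:,0],z,T).astype(np.float32)
    (cx,cy),(w,h),a=cv2.minAreaRect(p)
    a=np.radians(a)
    return (cx,cy),(w,h),np.degrees((a+np.pi/4)%(np.pi/2)-np.pi/4)
E
python3 - <<'E'
from h import *
f=grab_frame('top')
for n,z,g in [('station',.03,None),('board',.015,None),('lifter',0.003,(279,200))]:
    for d in silhouettes('top',n):
        print(n,round(d['score'],2),np.round(d['centre']),rect(f,d['mask'],z))
for t in ['housing','housing_b','tape_roll','parts_tray']:
    print(t,[np.round(ray(f,d['centre'],0.03)[0],3).tolist() for d in spot_in('top',t)])
w=wrist('w0'); print(np.round(w['T_tool_cam'],3).tolist(),w['fx'],w['cx'],w['cy'])
E
```

```text
station 0.83 [387. 140.] ((0.6541246175765991, -0.2992595136165619), (0.2027265876531601, 0.24178242683410645), np.float64(-10.932052612304693))
board 0.97 [206. 159.] ((0.6098853349685669, 0.2329745888710022), (0.16235196590423584, 0.11119941622018814), np.float64(-8.298530578613283))
lifter 0.76 [280. 196.] ((0.4912191927433014, 0.020392172038555145), (0.09982207417488098, 0.14445382356643677), np.float64(-4.4728393554687464))
lifter 0.73 [185. 289.] ((0.2181134968996048, 0.31663036346435547), (0.14433138072490692, 0.20056061446666718), np.float64(-21.75462341308593))
lifter 0.72 [404. 289.] ((0.19241705536842346, -0.35204583406448364), (0.13809441030025482, 0.1991216391324997), np.float64(-5.106254577636703))
housing [[0.535, -0.522], [0.462, 0.52], [0.752, -0.0], [0.483, 0.034]]
housing_b [[0.535, -0.522], [0.462, 0.52], [0.752, -0.0], [0.483, 0.034]]
tape_roll [[0.438, -0.5]]
parts_tray []
[[0.001, -0.951, -0.311, 0.08], [1.0, 0.001, 0.001, -0.001], [-0.001, -0.311, 0.951, -0.143], [0.0, 0.0, 0.0, 1.0]] 350.9623958407784 284.88138391433694 212.3372238001349
```

```bash
python3 - <<'E'
from h import *
movep([0.58,-0.25,0.30],down(-0.19)); w=wrist('ws')
for t in ['station','offcut1']:
    for d in silhouettes('wrist',t): print(t,round(d['score'],2),np.round(d['centre']),int(d['mask'].sum()),rect(w,d['mask'],.03 if t=='station' else .035,w['T']))
    print([(round(d['score'],2),ray(w,d['centre'],.03,w['T'])[0]) for d in tip_of('wrist',t)])
movep([0.55,0.13,0.33],down(-0.12)); w=wrist('wb')
for t,z in [('board',.016),('lifter',.003)]:
    for d in silhouettes('wrist',t): print(t,round(d['score'],2),np.round(d['centre']),int(d['mask'].sum()),rect(w,d['mask'],z,w['T']))
    print([(round(d['score'],2),ray(w,d['centre'],0,w['T'])[0]) for d in tip_of('wrist',t)])
print([(round(d['score'],2),ray(w,d['centre'],.066,w['T'])[0]) for d in tip_of('wrist','lifter_grip')])
print([(round(d['score'],2),ray(w,d['centre'],0,w['T'])[0]) for d in tip_of('wrist','lifter_edge')])
a=[cv2.imread(f'pics/{n}.png') for n in('ws','wb')]
cv2.imwrite('pics/both.png',cv2.resize(np.hstack(a),(800,300),interpolation=cv2.INTER_AREA))
print(get_state()['clock'])
E
```

```text
[(0.8, array([ 0.61954722, -0.28522686]))]
offcut1 0.83 [325. 170.] 525 ((0.5714789032936096, -0.2955641448497772), (0.03656263276934624, 0.021020755171775818), np.float64(4.677892684936522))
offcut1 0.78 [295. 128.] 589 ((0.6241247057914734, -0.27058008313179016), (0.02096959576010704, 0.0355868935585022), np.float64(-38.3206672668457))
offcut1 0.6 [340.  81.] 652 ((0.6622560620307922, -0.32316136360168457), (0.035555653274059296, 0.020851951092481613), np.float64(-17.216125488281268))
offcut1 0.38 [522. 158.] 4139 ((0.5400843024253845, -0.5228413939476013), (0.10103850066661835, 0.0676795169711113), np.float64(-21.00422668457031))
[(0.97, array([ 0.62600352, -0.2711398 ])), (0.65, array([ 0.66114718, -0.32224465])), (0.6, array([ 0.5704254, -0.2939353]))]
board 0.58 [196. 119.] 11395 ((0.609634518623352, 0.23329704999923706), (0.1626414656639099, 0.111263208091259), np.float64(-8.896911621093762))
[(0.97, array([0.61248454, 0.23698162]))]
lifter 0.88 [205. 360.] 5385 ((0.22488486766815186, 0.30618011951446533), (0.12063402682542801, 0.18649804592132568), np.float64(-22.335464477539066))
lifter 0.78 [374. 193.] 7936 ((0.46956542134284973, 0.022911079227924347), (0.09997151046991348, 0.18982470035552979), np.float64(-4.476745605468766))
[(0.75, array([0.44488407, 0.01703491])), (0.57, array([0.27004245, 0.29249421]))]
[(0.91, array([0.45439109, 0.02190061])), (0.76, array([0.25303011, 0.30273583])), (0.19, array([0.61542959, 0.21971155]))]
[(0.85, array([0.55936978, 0.01724216])), (0.69, array([0.12512566, 0.35325639])), (0.23, array([0.46656465, 0.51807686]))]
8.825
```

View pics/both.png

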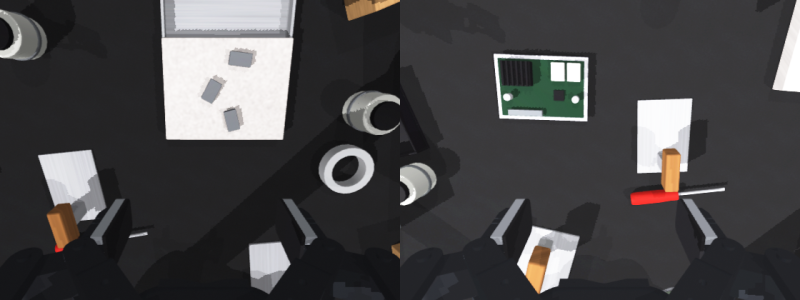

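```bash
python3 - <<'E'
from h import *
d=np.load('pics/ws.npz');w={k:d[k] for k in d.files}
g=cv2.cvtColor(w['img'],cv2.COLOR_RGB2GRAY)
print('col320',g[20:70:2,240].tolist()); print('sample',g[120,250],g[120,200],g[150,390:420:3].tolist())
m=(g>170).astype(np.uint8);m[:56]=0;m[:,:215]=0;m[:,430:]=0;m[202:]=0
m=cv2.morphologyEx(m,cv2.MORPH_OPEN,np.ones((5,5)))
print(rect(w,m,.03,w['T']))
c=max(cv2.findContours(m,cv2.RETR_EXTERNAL,cv2.CHAIN_APPROX_NONE)[0],key=cv2.contourArea)
q=cv2.approxPolyDP(cv2.convexHull(c),6,True)[:,0];print(q.tolist());print(ray(w,q,.03,w['T']).round(4).tolist())
E
```

```text
col320 [152, 148, 154, 152, 148, 150, 153, 154, 154, 151, 145, 145, 156, 149, 118, 122, 141, 245, 245, 243, 243, 246, 246, 245, 245]
sample 248 37 [242, 238, 244, 242, 24, 23, 25, 25, 36, 36]
((0.6164748668670654, -0.2937380075454712), (0.1989453285932541, 0.15530671179294586), np.float64(-10.883239746093746))
[[409, 56], [394, 195], [233, 194], [226, 56]]
[[0.6741, -0.4051], [0.5218, -0.3747], [0.56, -0.1826], [0.7114, -0.2112]]
```

```bash
cat >> h.py <<'E'
ST=(np.array([.618,-.2935]),np.radians(-10.9))
BD=(np.array([.610,.233]),np.radians(-8.6))
LF=(np.array([.4492,.0242]),np.radians(-4.47))
GZ=.047
def at(fr,x,y,z):   # TCP position when the lifter's origin is at x,y in frame fr, underside at z
    c,s=np.cos(fr[1]),np.sin(fr[1])
    return [fr[0][0]+c*x-s*y,fr[0][1]+s*x+c*y,z+GZ]
E
python3 - <<'E'
from h import *
o=down(LF[1])
movep(at(LF,0,0,.08),o); move_l(at(LF,0,0,0.0),.12)
grab(110); s=get_state();print(s['clock'],s['finger_gap'],s['grasp_force'],s['position'],s['contact_force'])
move_l(at(LF,0,0,.06),.15)
movep(at(ST,-.225,0,.045),down(ST[1]))
w=wrist('wl');s=get_state();print(s['clock'],s['position'],s['contact_force'],s['wrist_torque'])
print([(round(d['score'],2),ray(w,d['centre'],.045,w['T'])[0]) for d in tip_of('wrist','lifter_edge')],at(ST,-.11,0,0))
E
```

```text
15.1833 0.2689347466553787 108.28130006790161 [0.44954669 0.02412596 0.04753182] [-1.24662513  0.69452838  5.00471292]
16.8667 [ 0.39714748 -0.24958733  0.09164344] [-0.07266043 -0.59059581 -2.97220962] [ 0.00675803  0.09118543 -0.04900794]
[(0.69, array([ 0.32272586, -0.34212003])), (0.58, array([ 0.50767635, -0.27047348]))] [np.float64(0.5099845416033912), np.float64(-0.2726995012711119), 0.047]
```

View pics/wl.png

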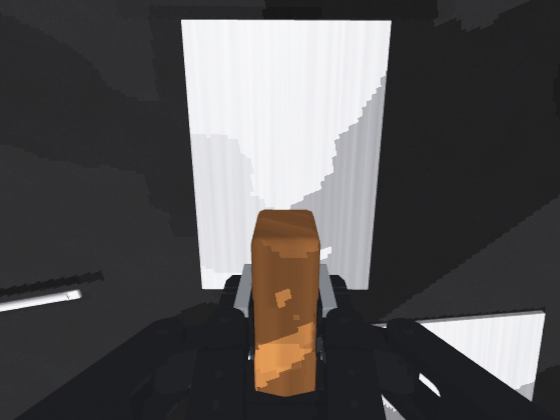

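The blade is held straight. Its front edge is at row 20, columns 182 to 390. Before pushing I'll work out pitch and offset from those corners.

```bash
python3 - <<'E'
from h import *
d=np.load('pics/wl.npz');w={k:d[k] for k in d.files}
f=w
g=cv2.cvtColor(w['img'],cv2.COLOR_RGB2GRAY)
print([g[12:28,c].tolist() for c in (220,340)],g[30,175:190].tolist(),g[30,382:396].tolist())
P=[ray(f,p,.048,w['T'])[0] for p in ([182,20],[390.5,20])]
print(P,np.linalg.norm(P[0]-P[1])); m=(P[0]+P[1])/2-ST[0]
c,s=np.cos(ST[1]),np.sin(ST[1]);print('edge in ST',m@[c,s],m@[-s,c]); v=P[0]-P[1];print('yaw',np.degrees(np.arctan2(-v[0],v[1])))
P=[ray(f,p,.048,w['T'])[0] for p in ([201,289],[369.5,289])];print(np.linalg.norm(P[0]-P[1]),((P[0]+P[1])/2-ST[0])@[c,s])
E
```

```text
[[40, 39, 40, 41, 40, 38, 39, 122, 245, 245, 245, 245, 245, 245, 244, 245], [30, 31, 31, 30, 30, 31, 34, 64, 174, 241, 241, 240, 241, 241, 241, 241]] [42, 42, 41, 41, 42, 42, 79, 216, 241, 242, 242, 242, 243, 241, 241] [238, 238, 237, 237, 238, 239, 239, 238, 164, 33, 34, 34, 33, 33]
[array([ 0.51839216, -0.22306903]), array([ 0.49990093, -0.31990703])] 0.09858764902313823
edge in ST -0.11105195884751967 0.0010311531381614995
yaw -10.810502191671961
0.10122495883313933 -0.25521867413364463
```

```bash
python3 - <<'E'
from h import *
print(np.degrees((R.from_rotvec(get_state()['eef_rot'])*R.from_euler('x',-np.pi)).as_euler('xyz')))
move_l(at(ST,-.188,0,.045),.15); move_l(at(ST,-.188,0,.036),.06)
r=move_l(at(ST,-.188,0,.027),.015,until_force=2.0); s=get_state()
print(r,s['position'][2]-GZ,s['contact_force'],s['wrist_torque'],s['clock'])
E
```

```text
[  0.04459818   0.02768861 -10.77461467]
True 0.029897629775189866 [-0.40821392  0.1913903   3.01380161] [-0.21706558 -0.38672844  0.02361202] 18.0667
```

```bash
python3 - <<'E'
from h import *
move_l(at(ST,-.188,0,.0308),.05)
r=move_l(at(ST,-.012,0,.0310),.08); s=get_state();print(s['contact_force'],s['clock'])
move_l(at(ST,-.10,0,.037),.15)
move_l(at(ST,-.20,0,.10),.2)
w=wrist('wp');print(get_state()['clock'])
for d in silhouettes('wrist','offcut1'): print(round(d['score'],2),np.round(d['centre']),int(d['mask'].sum()))
E
```

```text
[-0.32803697  0.30117701 -2.45120956] 20.6667
22.2
```

View pics/wp.png

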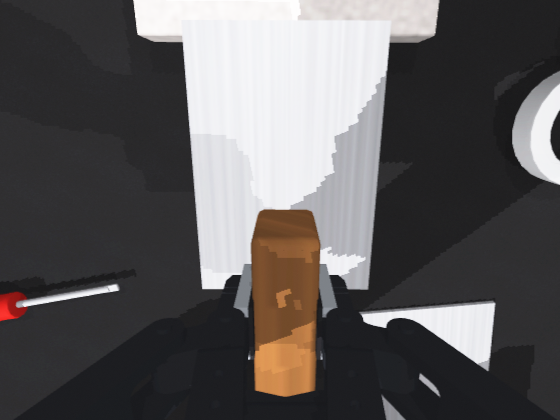

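The wrist view shows only the plate's front strip (rows 0 to 40), and the trough is out of frame. I'll use the scene and top cameras.

```bash
python3 - <<'E'
from h import *
o=[]
for n,(c,r) in {'top':(386,140),'scene':(201,295)}.items():
    f=grab_frame(n);i=f['img'][max(r-60,0):r+60,c-65:c+65]
    o.append(cv2.resize(i,(400,370),interpolation=cv2.INTER_CUBIC))
    print(n,[(round(d['score'],2),np.round(d['centre']).tolist()) for d in spot_in(n,'offcut1')])
cv2.imwrite('pics/chk.png',cv2.cvtColor(np.hstack(o),cv2.COLOR_RGB2BGR))
E
```

```text
top [(0.55, [380.0, 116.0]), (0.52, [396.0, 119.0]), (0.51, [393.0, 116.0])]
scene [(0.64, [198.0, 312.0]), (0.58, [214.0, 313.0]), (0.54, [196.0, 320.0])]
```

View pics/chk.png

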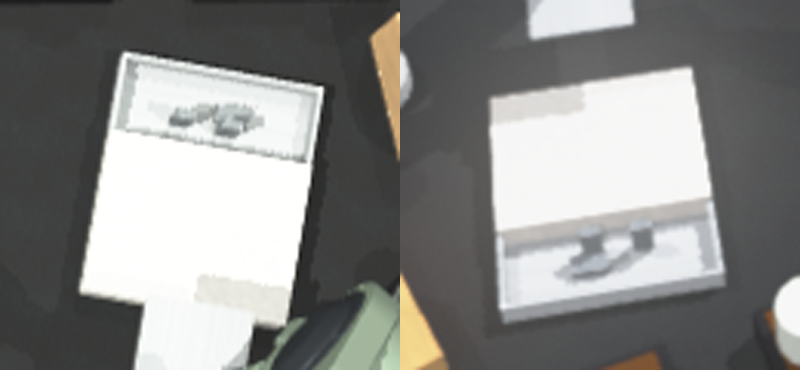

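All three offcuts lie in the trough: top crop (180-240, 105-130), and in the scene crop all are below the plate's edge. Next is the board.

```bash
python3 - <<'E'
from h import *
o=down(BD[1])
movep(at(BD,-.215,0,.06),o); move_l(at(BD,-.215,0,.0042),.1)
r=move_l(at(BD,-.073,0,.0042),.08,until_force=4); s=get_state();print(r,s['position'],at(BD,-.073,0,.0042),s['contact_force'],s['clock'])
if not r:
    move_l(at(BD,-.073,0,.02),.03); move_l(at(BD,-.073,0,.10),.08)
    s=get_state();print(s['position'],s['contact_force'],s['wrist_torque'],s['clock'])
w=wrist('wc');f=grab_frame('scene');
print(rect(f,max(silhouettes('scene','board'),key=lambda d:d['score'])['mask'],.107))
cv2.imwrite('pics/lift.png',cv2.cvtColor(np.hstack([w['img'],f['img']])[:,:,:],cv2.COLOR_RGB2BGR)); i=cv2.imread('pics/lift.png');cv2.imwrite('pics/lift.png',cv2.resize(i,(800,300),interpolation=cv2.INTER_AREA))
E
```

```text
False [0.53735281 0.24402826 0.05119999] [np.float64(0.5378207841835686), np.float64(0.24391608007139082), 0.0512] [-0.80327757  0.1551452  -2.1738481 ] 29.3667
[0.53730523 0.24373486 0.14629819] [-0.34089355  0.22742727 -5.85188082] [ 0.05374208  0.2982509  -0.03538851] 31.1917
((0.6189879179000854, 0.23156329989433289), (0.1635550707578659, 0.12218587100505829), np.float64(-8.796371459960941))
```

View pics/lift.png

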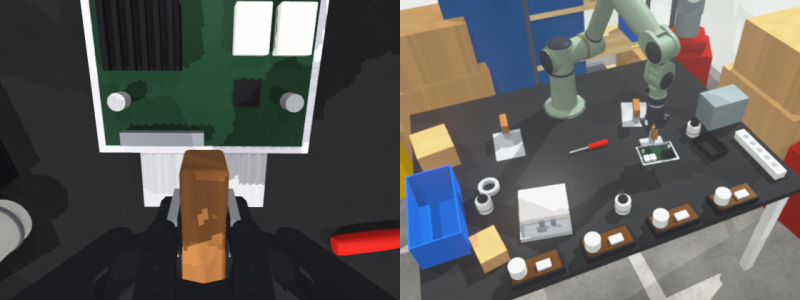

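The board lies level on the blade, front edge at about row 212 in the full-size picture. Now I'll measure its pose relative to the tool.

```bash
python3 - <<'E'
from h import *
d=np.load('pics/wc.npz');w={k:d[k] for k in d.files}
g=cv2.cvtColor(w['img'],cv2.COLOR_RGB2GRAY);hsv=cv2.cvtColor(w['img'],cv2.COLOR_RGB2HSV)
print(g[200:222,165].tolist(),g[200:222,405].tolist());print(g[195,130:150].tolist(),g[195,420:445].tolist(),g[60,110:135].tolist(),g[60,440:470].tolist())
s=get_state();p=s['position'][:2];psi=BD[1];c,sn=np.cos(psi),np.sin(psi)
def tool(px):
    v=ray(w,px,s['position'][2]-GZ+.007,w['T'])-p; return np.c_[v@[c,sn],v@[-sn,c]].round(4).tolist()
gr=cv2.inRange(hsv,(40,60,20),(90,255,255))
print(tool([[165,212],[405,212],[140,195],[433,195],[122,60],[452,60]]))
for yy in (60,120,180): x=np.where(gr[yy])[0];print(yy,x.min(),x.max(),tool([[x.min(),yy],[x.max(),yy]]))
E
```

```text
[60, 61, 61, 127, 244, 248, 249, 249, 249, 249, 248, 249, 244, 154, 45, 46, 45, 46, 46, 46, 46, 46] [49, 48, 48, 47, 67, 150, 217, 217, 215, 218, 220, 222, 221, 220, 203, 45, 46, 45, 44, 44, 45, 45]
[47, 46, 45, 46, 46, 46, 46, 224, 248, 249, 249, 249, 249, 249, 249, 249, 228, 127, 62, 61] [47, 48, 48, 142, 203, 216, 216, 216, 217, 216, 217, 216, 214, 139, 46, 45, 45, 46, 46, 45, 46, 46, 46, 45, 48] [39, 39, 40, 39, 40, 38, 38, 39, 40, 40, 232, 251, 251, 251, 251, 251, 251, 251, 251, 251, 227, 116, 54, 53, 54] [44, 171, 210, 209, 209, 209, 209, 209, 209, 209, 209, 223, 152, 31, 33, 31, 32, 33, 31, 31, 32, 31, 31, 31, 32, 33, 32, 31, 32, 31]
[[0.0198, 0.0658], [0.0199, -0.0655], [0.0294, 0.0782], [0.0296, -0.0796], [0.0964, 0.0783], [0.0966, -0.0798]]
60 132 440 [[0.0964, 0.0735], [0.0966, -0.0741]]
120 139 432 [[0.0686, 0.0737], [0.0687, -0.0739]]
180 146 424 [[0.0377, 0.074], [0.0378, -0.0737]]
```

```bash
python3 - <<'E'
from h import *
move_l(at(ST,-.074,0,.10),.15,rot=down(ST[1]))
move_l(at(ST,-.074,0,.047),.06)
s=get_state();print(s['position'],s['contact_force'],s['clock'])
w=wrist('wd'); g=cv2.cvtColor(w['img'],cv2.COLOR_RGB2GRAY)
print(g[200:222,165].tolist(),g[200:222,405].tolist());print(g[195,130:150].tolist(),g[195,420:445].tolist())
cv2.imwrite('pics/sc.png',cv2.cvtColor(cv2.resize(grab_frame('scene')['img'][200:400,100:367],(800,600),interpolation=cv2.INTER_CUBIC),cv2.COLOR_RGB2BGR))
E
```

```text
Traceback (most recent call last):
cell.MotionError: the arm cannot follow that straight line within its joint ranges
```

```bash
python3 - <<'E'
from h import *
a=np.array(at(BD,-.073,0,.10));b=np.array(at(ST,-.074,0,.10));print(get_state()['q'].round(3) if hasattr(get_state()['q'],'round') else get_state()['q'])
for z in (0,.03,.06):
  for t in (.25,.5,.75,1):
    p=a+t*(b-a);p[2]+=z;q=ik(p,down(BD[1]+t*(ST[1]-BD[1])));print(z,t,p.round(3),None if q is None else np.round(q,2))
for p in ([.48,0,.147],[.45,0,.147]): print(np.round(ik(p,down(-.17)),2))
E
```

```text
[ 0.301  0.467 -0.207  0.898 -0.    -2.691]
0 0.25 [0.54  0.113 0.147] [ 0.07  0.4  -0.31  0.86  0.   -2.91]
0 0.5 [ 0.542 -0.018  0.147] [-0.17  0.38 -0.34  0.85 -0.   -3.14]
0 0.75 [ 0.543 -0.149  0.147] [-0.4   0.42 -0.28  0.87  0.    2.92]
0 1 [ 0.545 -0.28   0.147] [-0.59  0.5  -0.14  0.92  0.    2.74]
0.03 0.25 [0.54  0.113 0.177] [ 0.07  0.37 -0.27  0.93  0.   -2.91]
0.03 0.5 [ 0.542 -0.018  0.177] [-0.17  0.35 -0.3   0.92 -0.   -3.14]
0.03 0.75 [ 0.543 -0.149  0.177] [-0.4   0.39 -0.24  0.94  0.    2.92]
0.03 1 [ 0.545 -0.28   0.177] [-0.59  0.48 -0.1   0.99  0.    2.74]
0.06 0.25 [0.54  0.113 0.207] [ 0.07  0.35 -0.23  1.    0.   -2.91]
0.06 0.5 [ 0.542 -0.018  0.207] [-0.17  0.33 -0.25  0.99 -0.   -3.14]
0.06 0.75 [ 0.543 -0.149  0.207] [-0.4   0.37 -0.2   1.01  0.    2.92]
0.06 1 [ 0.545 -0.28   0.207] [-0.59  0.46 -0.06  1.06  0.    2.74]
[-0.15  0.28 -0.5   0.8   0.   -3.13]
[-0.16  0.23 -0.57  0.78  0.   -3.14]
```

Joint 6 has to unwind. Since q2−q3+q4 is the same at both ends, a joint move keeps the blade level, and at z≈0.1 the board clears everything nearby.

```bash
python3 - <<'E'
from h import *
set_joints(ik(at(ST,-.074,0,.11),down(ST[1])))
s=get_state();print(s['position'],s['contact_force'],s['clock'])
w=wrist('wd'); g=cv2.cvtColor(w['img'],cv2.COLOR_RGB2GRAY)
print(g[200:222,165].tolist(),g[200:222,405].tolist());print(g[195,130:150].tolist(),g[195,420:445].tolist())
i=cv2.resize(grab_frame('scene')['img'][200:400,100:367],(560,420),interpolation=cv2.INTER_CUBIC)
cv2.imwrite('pics/sc.png',cv2.cvtColor(cv2.resize(np.hstack([i,w['img']]),(800,300),interpolation=cv2.INTER_AREA),cv2.COLOR_RGB2BGR))
E
```

```text
[ 0.54539725 -0.27933833  0.15698553] [-0.40453067  1.26617281 -6.96957209] 35.8083
[59, 59, 59, 59, 60, 70, 147, 239, 241, 244, 245, 248, 248, 248, 248, 242, 96, 47, 45, 45, 46, 45] [45, 45, 46, 53, 110, 196, 195, 208, 213, 217, 219, 219, 218, 201, 81, 45, 45, 44, 45, 44, 45, 45]
[45, 46, 45, 45, 45, 45, 45, 133, 233, 246, 246, 247, 246, 246, 247, 247, 246, 186, 61, 61] [48, 47, 47, 80, 182, 213, 223, 228, 247, 252, 252, 252, 252, 212, 71, 45, 45, 45, 45, 45, 44, 45, 45, 45, 45]
```

View pics/sc.png

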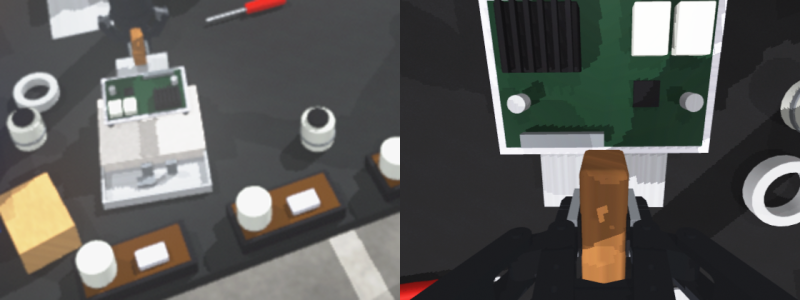

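```bash
python3 - <<'E'
from h import *
move_l(at(ST,-.074,0,.045),.08)
move_l(at(ST,-.074,0,.0345),.012); s=get_state();print(s['position'],s['contact_force'],s['clock'])
move_l(at(ST,-.21,0,.0345),.07); print(get_state()['contact_force'])
move_l(at(ST,-.25,0,.05),.15)
s=get_state();print(s['contact_force'],s['clock'])
f=grab_frame('top');d=max(silhouettes('top','board'),key=lambda d:d['score']);r=rect(f,d['mask'],.046);print(d['score'],r)
i=f['img'][70:230,290:503];cv2.imwrite('pics/pl.png',cv2.cvtColor(cv2.resize(i,(800,600),interpolation=cv2.INTER_CUBIC),cv2.COLOR_RGB2BGR))
E
```

```text
[ 0.54546441 -0.27957923  0.08162843] [-0.66312546  0.03677542 -2.90995329] 37.8917
[-0.64541291 -0.43065656 -3.62885667]
[ 0.15327795  0.20076558 -3.24088043] 40.4167
0.72 ((0.6169846653938293, -0.29311686754226685), (0.16020821034908295, 0.11102508008480072), np.float64(-10.513343811035154))
```

View pics/pl.png

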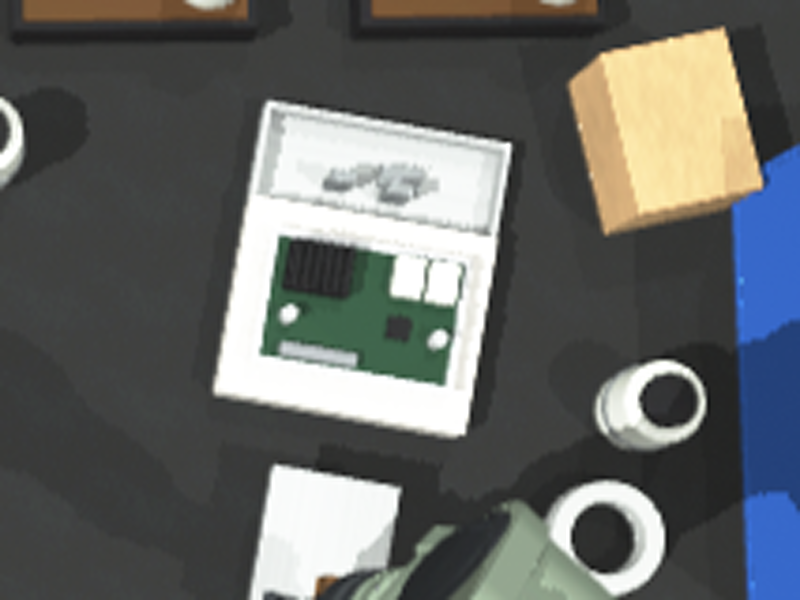

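Top crop: the board is square and centred on the plate at (355,310), within about 1 mm and 0.4°. The lifter is clear in front of the station, so I'll lay it down there.

```bash
python3 - <<'E'
from h import *
move_l(at(ST,-.25,0,.006),.1)
print(move_l(at(ST,-.25,0,-.001),.01,until_force=2)); s=get_state();print(s['position'][2]-GZ,s['contact_force'])
let_go(); move_l(at(ST,-.25,0,.10),.15); sleep(.5)
w=wrist('wf');f=grab_frame('top');s=get_state();print(s['finger_gap'],s['clock'])
for d in silhouettes('wrist','lifter'): print(round(d['score'],2),np.round(d['centre']),rect(w,d['mask'],.003,w['T']))
d=max(silhouettes('top','board'),key=lambda d:d['score']);print(rect(f,d['mask'],.046))
cv2.imwrite('pics/fin.png',cv2.cvtColor(np.vstack([cv2.resize(w['img'],(400,300)),cv2.resize(f['img'][60:270,250:530],(400,300))]),cv2.COLOR_RGB2BGR))
E
```

```text
True
0.0005354456455188006 [-0.35863318  0.11683301  5.0875272 ]
1.0011362639663508 43.725
0.77 [288. 142.] ((0.3912898004055023, -0.2494206428527832), (0.10044901072978973, 0.19168268144130707), np.float64(-10.899147033691406))
0.58 [425. 291.] ((0.20633059740066528, -0.3529418110847473), (0.13905738294124603, 0.17468714714050293), np.float64(-4.935600280761713))
((0.6162026524543762, -0.2921329736709595), (0.15759631991386414, 0.1106407567858696), np.float64(-10.481636047363283))
```

View pics/fin.png

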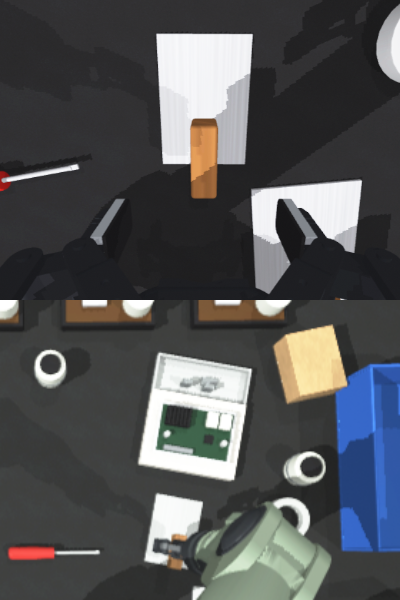

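The lifter lies flat on the bench and clear of everything (upper picture 205,100). The board stands on the plate, and the offcuts are in the trough (lower picture 200,380).

```bash
python3 -c "
from cell import *
print(sign_off())"
```

```text
the job is handed in; nothing more can be done
None
```

The job is handed in at about 44 s of the 67 s allowed; the final pictures show all three offcuts in the trough, the board on the plate within about 2 mm of centre and 0.5° of square, and the lifter flat on the bench in front of the station (the hand-in returned no verdict).

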